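Put the crucible in the bench desiccator and close it

ROBOT

A 7-joint arm with a two-finger parallel gripper is mounted at the origin on the work surface; the furniture and walls round the work are solid. World frame = base frame: x ahead of the robot, y to its left, z up, the work surface at z = 0. Lengths are in mm, angles in rad, forces in N, time in s.
With the tool pointing down it reaches from about 400 to 875 mm from the base axis. Payload 19.3 kg.
Tool frame: the origin (TCP) lies at the very end of the fingers, on their centre line; the grasp point (between the pads) lies 19 mm behind it (grip_point_offset is the z of the grasp point in the tool frame, in mm); z points along the fingers, x is the direction in which the jaws open and shut, and the axes are right-handed (so a half turn about z gives the same grasp; the last joint's range is limited). The gripper opens to 85 mm and grips with 20 to 120 N. Pads are 22 mm wide; open, the fingers measure 114 mm over their backs; the gripper's body (76 mm by 85 mm) begins 54 mm behind the grasp point. The pads swing forward as they close: fully open they stand 13 mm farther back than shut.
Start: joints at [-1.344, 0.521, -0.036, 1.599, 0.021, 1.021, -0.113], TCP at [182.807, 597.659, 231.291] pointing down, gripper open.
Joint ranges: [-2.91, 2.91], [-0.3, 2.13], [-1.5, 1.42], [0.17, 2.43], [-1.26, 4.41], [0.16, 1.93], [-2.52, 2.52]. Speed limits (rad/s): [1.89, 1.89, 2.39, 2.39, 3.01, 3.01, 3.01].

INTERFACE

Orientations are given as a 3x3 rotation matrix whose columns are the frame's x, y, z axes.
In Python, from workcell import movep, movel, goto_joints, open_gripper, clamp, wait, inverse_kinematics, read_state, camera, PlanningError, finish_job, grip_point_offset gives the robot as it stands. Calls block until the motion is done:
- movep(position, orientation): joint-space move of the TCP to a pose.
- movel(position, frame=None, max_speed=150, guard=None): straight line of the TCP; frame=None keeps the orientation; max_speed is the mean speed in mm/s. With guard (N) it stops when the force on the tool has changed by that much, and returns True; else False.
- goto_joints(angles): joint-space move.
- open_gripper() and clamp(): open the fingers fully, or close them until they stop; the grip force is fixed at half the most.
- wait(seconds).
- inverse_kinematics(position, orientation): joint angles nearest the present ones, or None.
- read_state(): the state.
- camera(name): name is "scene" or "top" or "wrist"; returns a dict with "image" (400x640x3 uint8, blue, green, red), "range_z" (400x640 float32, mm along the optical axis (not along the pixel's ray), 0 where there is no reading), "fx", "fy", "cx", "cy" (pixels), "cam_to_world" (4x4, takes a point from camera to world coordinates). Camera axes: x right, y up, looking along -z (the intrinsics and any distortion apply to the point x, -y, -z); pixel columns grow to the right and rows downward; lengths in mm; the calibration is good to about 2 mm. A picture is of the moment at which its call begins.
A pose or a line that the arm cannot do raises PlanningError and nothing moves.
- finish_job(): hands the job in, once; it reports no verdict.
The state is a dict: "time": time; "qpos": joint angles; "qvel": joint speeds; "joint_efforts": joint torques, N m; "eef_pos": TCP position; "tool_rot": TCP orientation; "ft_force": force on the tool from outside, world axes, zero at the start; "torque": the same for the moment, N m; "finger_gap": finger opening in mm.
Only numpy, scipy, OpenCV 4.12 (cv2) and the standard library are available. Lean on these libraries where they do the work, as an engineer would, in place of code of your own. Each camera call takes 0.05 s, during which the arm holds its last target. There are 200 camera calls.

TASK

Put the white porcelain crucible away in the small desiccator: first stand it upright in the middle of the white plate in the blue dish, then set the clear cover over it so that it sits flat inside the dish's raised rim. Set both down rather than dropping them, and leave the glass weighing bottle where it stands.

Things in the scene. Friction and masses are not known exactly. Their poses are not given: they have to be found in the camera images.
- dish: Base of the desiccator: a fixed, low round blue dish, 144 mm across, standing on the worktop, with a white perforated plate inside. Origin: centre of its underside, z up. The plate is flat and its top is 12 mm above the origin; a blue rim round it, 134 mm across inside and 144 mm outside, stands up to 18 mm above the origin.
- cover_knob (a point): Desiccator's loose cover: a clear plastic bell, open below, with a blue foot ring and a blue round knob on top. Upright, 110 mm across at the foot, 87 mm high; inside 94 mm across, 58 mm high; 0.16 kg. The knob is 24 mm across, from 62 to 87 mm above the foot; this point is on the axis, 76 mm above the foot's underside. z up. In the dish it has 12 mm play all round inside the rim.
- crucible_center (a point): Loose white porcelain crucible with its lid (fixed on), 46 mm high, 0.045 kg, a cone 19 mm across at the foot and 41 mm at the lid's rim, which is widest 34 mm above the foot. This point is on its axis half-way up, 23 mm above its underside; z up. Hold it with two fingers across the lid's rim and the body just below; do not grip the lid's small knob (34 to 46 mm up).
- weighing_bottle_center (a point): Bystander, not to be moved: clear glass weighing bottle with lid, 41 mm across, 52 mm high. The point is on its axis half-way up, 26 mm above its underside. It and the crucible stand in two places on the left that may be swapped.
Mind the look-alikes: they are no part of the job. Leave any yellow look-alike of the part that bears weighing_bottle_center alone.

How it is judged (in metres and radians):
On the way, in this order (a step that is already met when the one before it is completed fails the run):
1. the crucible stands upright and released on the plate, near its middle, uncovered (horizontal distance between crucible_center and dish below 0.018 m and z of crucible_center in the frame of dish between 0.031 and 0.039 m and angle between crucible_center's own z axis and vertical below 0.15 rad and contact force between the fingers and crucible below 0.1 N and horizontal distance between cover_knob and dish above 0.1 m), for 0.2 s.
2. the cover sits flat on the plate inside the rim, over the crucible (horizontal distance between cover_knob and dish below 0.016 m and z of cover_knob in the frame of dish below 0.091 m and angle between cover_knob's own z axis and vertical below 0.06 rad), for 0.2 s.
At the end, for the whole second after the job is handed in: The crucible stands upright (within 8 degrees) on the plate, its axis within 20 mm of the dish's centre; the cover sits flat (within 3 degrees) on the plate inside the rim, over the crucible; both are at rest, and the weighing bottle still stands within 30 mm of where it was (all of step 2 and horizontal distance between crucible_center and dish below 0.02 m and z of crucible_center in the frame of dish between 0.031 and 0.039 m and angle between crucible_center's own z axis and vertical below 0.15 rad and z of cover_knob in the frame of dish above 0.084 m and linear speed of each of cover, crucible below 0.02 m/s and distance of weighing_bottle_center from where it was at the start of the episode below 0.03 m and angle between weighing_bottle_center's own z axis and vertical below 0.2 rad); the robot touches nothing.
It fails at once if the weighing bottle is moved by more than 30 mm or knocked over (distance of weighing_bottle_center from where it was at the start of the episode above 0.03 m or angle between weighing_bottle_center's own z axis and vertical above 0.5 rad).
It fails at once if the crucible is dropped (it falls free by more than about 25 mm) (linear speed of crucible above 0.7 m/s and contact force between the fingers and crucible below 0.05 N).
It fails at once if the cover is dropped (it falls free by more than about 25 mm) (linear speed of cover above 0.7 m/s and contact force between the fingers and cover below 0.05 N).
It also fails if it takes over 58 s, if anything falls off the work surface, if the arm or the gripper's body presses on something with over 40 N, if the wrist force passes 120 N, or if a joint passes its speed limit or range.

## Working session

There is one attempt and no reset: what is moved stays moved. The work goes in short steps, each a Python script; the robot and the scene stay as the last script left them, time stands still between calls to the robot, and variables do not carry over. Pictures are saved under pics/ and viewed, about 8 in all and at most 12, crops included, and the job is handed in when it is done.

```bash
ls; mkdir -p pics
cat > h.py <<'E'
import numpy as np, cv2
from workcell import *
def pt(c,u,v,z=None):
    """ray through pixel; onto plane z, or with depth if z None"""
    T=np.array(c["cam_to_world"]); d=np.array([(u-c["cx"])/c["fx"],-(v-c["cy"])/c["fy"],-1.])
    o=T[:3,3]; w=T[:3,:3]@d
    s=c["range_z"][int(round(v)),int(round(u))] if z is None else (z-o[2])/w[2]
    return o+s*w
def px(c,p):
    T=np.array(c["cam_to_world"]); q=np.linalg.inv(T)@np.append(p,1)
    return c["cx"]+c["fx"]*q[0]/-q[2], c["cy"]-c["fy"]*q[1]/-q[2]
E
python3 - <<'E'
from h import *
import pickle
for n in ("scene","top"):
    c=camera(n); cv2.imwrite(f"pics/{n}0.png",c["image"]); pickle.dump(c,open(f"{n}0.pkl","wb"))
    print(n,[k for k in c],c["fx"],c["cx"],c["cy"]); print(np.round(c["cam_to_world"],3))
s=read_state(); print(s["time"],s["tool_rot"],s["finger_gap"],grip_point_offset)
E
```

```text
pics
scene ['image', 'range_z', 'fx', 'fy', 'cx', 'cy', 'cam_to_world'] 451.3705521477807 316.8558606570528 200.51971968933705
[[-9.580000e-01  2.530000e-01 -1.360000e-01  3.822830e+02]
 [-2.870000e-01 -8.500000e-01  4.430000e-01  4.809250e+02]
 [-3.000000e-03  4.630000e-01  8.860000e-01  1.028888e+03]
 [ 0.000000e+00  0.000000e+00  0.000000e+00  1.000000e+00]]
top ['image', 'range_z', 'fx', 'fy', 'cx', 'cy', 'cam_to_world'] 407.8486489627865 318.9910558293686 200.43829402010124
[[-2.800000e-02  9.930000e-01 -1.140000e-01  4.345640e+02]
 [-1.000000e+00 -2.800000e-02 -3.000000e-03  3.180000e+00]
 [-7.000000e-03  1.130000e-01  9.940000e-01  1.106305e+03]
 [ 0.000000e+00  0.000000e+00  0.000000e+00  1.000000e+00]]
0.1 [[ 2.92461526e-01  9.56277259e-01 -2.42547402e-04]
 [ 9.56276832e-01 -2.92461625e-01 -9.05287334e-04]
 [-9.36641498e-04  3.28192540e-05 -9.99999561e-01]] 85.00861063372744 -18.700000000000003
```

View pics/scene0.png

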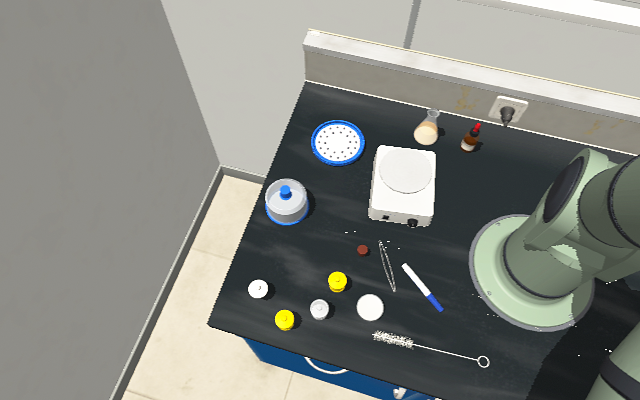

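View pics/top0.png

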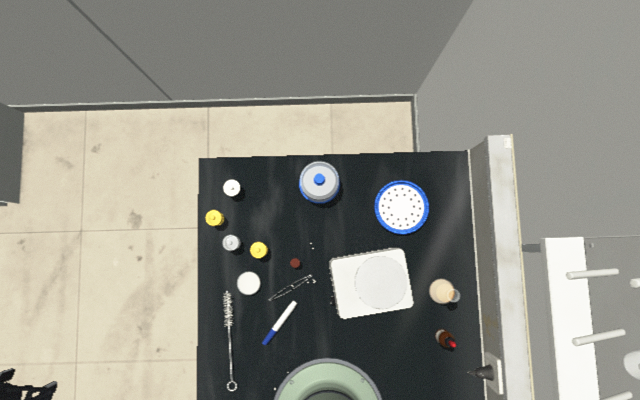

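The scene view shows these pieces (top view / scene view pixels):
- Dish: (402,207) / (338,143).
- Cover: (320,183) / (287,200), with its blue knob.
- Could be taken for the crucible: the white piece at (232,188) / (258,289), the greyish piece at (231,243) / (319,309), two yellow look-alikes at (215,218) and (259,250), and a flat white disc at (249,283).

The white piece looks like the crucible and the grey one like the glass bottle. I'll check this in a close crop.

Run:
```python
from h import *
import pickle
S=pickle.load(open("scene0.pkl","rb"));T=pickle.load(open("top0.pkl","rb"))
a=cv2.resize(S["image"][260:340,230:350],None,fx=5,fy=5,interpolation=cv2.INTER_CUBIC)[:, :600]
b=cv2.resize(T["image"][170:270,195:275],None,fx=4,fy=4,interpolation=cv2.INTER_CUBIC)
im=np.zeros((400,800,3),np.uint8); im[:,:480]=cv2.resize(a,(480,320))[0:400].repeat(1,0) if 0 else cv2.copyMakeBorder(cv2.resize(a,(480,320)),0,80,0,0,cv2.BORDER_CONSTANT); im[:,480:]=b
cv2.imwrite("pics/crop1.png",im)
def blobs(c,name,mask,amin=30):
    n,l,st,ce=cv2.connectedComponentsWithStats(mask.astype(np.uint8))
    for i in range(1,n):
        if st[i,4]>amin and name: print(name,np.round(ce[i],1),st[i])
hsv=cv2.cvtColor(T["image"],cv2.COLOR_BGR2HSV)
blue=(hsv[...,0]>95)&(hsv[...,0]<125)&(hsv[...,1]>150)&(hsv[...,2]>100)
blobs(T,"Tblue",blue)
hs=cv2.cvtColor(S["image"],cv2.COLOR_BGR2HSV)
blobs(S,"Sblue",(hs[...,0]>95)&(hs[...,0]<125)&(hs[...,1]>150)&(hs[...,2]>100))
for c,h,n,r in((T,hsv,"T",(170,300,195,270)),(S,hs,"S",(260,340,230,400))):
    m=np.zeros(h.shape[:2],bool); m[r[0]:r[1],r[2]:r[3]]=1
    blobs(c,n+"white",m&(h[...,1]<60)&(h[...,2]>120))
print("dish ctr depth pts",pt(T,402,207),pt(S,338,143)); print("knob",pt(T,319,180),pt(S,285,190))
for p in((232,188),(231,243),(215,218),(259,250),(249,283)): print(p,np.round(pt(T,*p)))
for p in((258,289),(319,309)): print(p,np.round(pt(S,*p)))
```

```text
Tblue [318.8 179. ] [314 174  10  11  80]
Tblue [402.1 206.4] [374 180  55  54 651]
Tblue [303.4 193.6] [299 184  14  18  34]
Tblue [268.4 336.6] [262 329  14  16  83]
Sblue [337.1 142.2] [311 120  54  46 653]
Sblue [285.  192.4] [280 185  12  15 135]
Sblue [285.9 217.5] [265 202  44  24 125]
Sblue [434.7 302.3] [426 293  18  19 131]
Sblue [323.  371.6] [ 244  338  156   62 2248]
Sblue [325.3 365.6] [310 359  32  12 157]
Sblue [409.1 393.4] [400 389  22  11  73]
Sblue [422.3 397.4] [409 394  25   6  85]
Twhite [196.1 231.4] [195 170   4 130 414]
Twhite [231.1 187.2] [223 179  17  17 233]
Twhite [230.3 242.3] [222 235  18  16 215]
Twhite [248.1 282.8] [237 272  23  23 432]
Twhite [226.7 295.7] [223 291   8   9  46]
Swhite [257.6 288.4] [248 279  20  19 298]
Swhite [369.7 307. ] [356 294  28  27 576]
Swhite [319.  308.8] [310 299  19  21 311]
Swhite [384.7 335.8] [372 330  28  10 157]
Swhite [234.9 337. ] [230 333  14   7  61]
dish ctr depth pts [ 535.69004831 -216.24378221   10.92666733] [ 533.17200893 -212.25730472   12.40870964]
knob [603.37432593   5.14950598  85.67948367] [606.31065987   6.99049929  90.74320574]
(232, 188) [596. 236.  39.]
(231, 243) [451. 237.  50.]
(215, 218) [518. 281.  38.]
(259, 250) [431. 165.  47.]
(249, 283) [345. 198.  12.]
(258, 289) [595. 241.  46.]
(319, 309) [451. 245.  47.]
```

View pics/crop1.png

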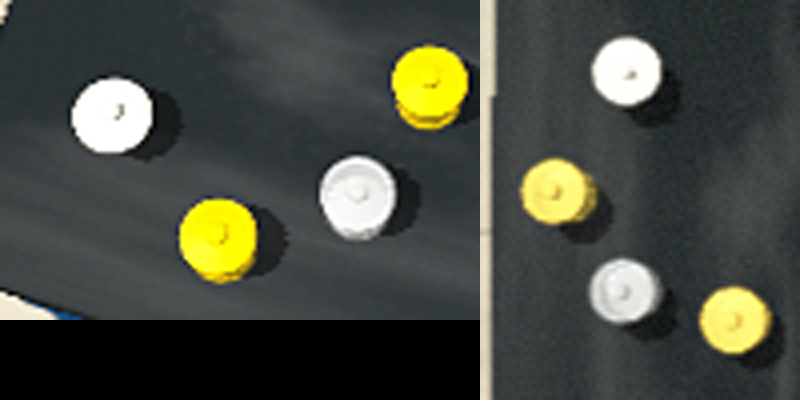

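The crop shows an opaque white, cone-shaped lidded piece at the upper left, (115,115). The translucent grey cylinder at (358,195) is the glass bottle, and there are two yellow look-alikes. So the crucible is the white one, at about (597,238). I'll refine by casting rays, then check from near with the wrist camera.

Run:
```python
from h import *
import pickle
S=pickle.load(open("scene0.pkl","rb"));T=pickle.load(open("top0.pkl","rb"))
print("cruc z34",pt(T,231.1,187.2,34),pt(S,257.6,288.4,34))
print("bottle z45",pt(T,230.3,242.3,45),pt(S,319,308.8,40))
print("knob z78",pt(T,318.8,179,78),pt(S,285,192.4,76))
print("dish z18",pt(T,401,206.5,18),pt(S,337.5,142.5,18))
p=np.mean([pt(T,231.1,187.2,34),pt(S,257.6,288.4,34)],0)
for a in (0,30,60,90,120,-30,-60):
    t=np.deg2rad(a);R=np.array([[np.cos(t),np.sin(t),0],[np.sin(t),-np.cos(t),0],[0,0,-1]])
    q=inverse_kinematics([p[0],p[1],10],R); q2=inverse_kinematics([535,-214,25],R); q3=inverse_kinematics([604,6,70],R);print(a,*[None if x is None else np.round(x,2) for x in (q,q2,q3)])
```

```text
cruc z34 [599.25830162 239.5036494   34.        ] [598.49863647 236.7139061   34.        ]
bottle z45 [453.27239664 239.61226701  45.        ] [452.06933965 242.80399344  40.        ]
knob z78 [607.24264863   5.6032884   78.        ] [607.73539724   5.79626524  76.        ]
dish z18 [ 536.45638207 -212.2219213    18.        ] [ 534.07489636 -209.63719613   18.        ]
0 [-0.6   0.85  0.2   1.68 -0.26  0.64 -0.26] [ 0.08  0.76  0.28  1.87 -0.38  0.56  0.61] [-0.38  0.74  0.4   1.79 -0.43  0.7   0.26]
30 [-0.55  0.84  0.12  1.68 -0.15  0.63  0.18] [ 0.13  0.75  0.21  1.87 -0.27  0.55  1.05] [-0.29  0.72  0.26  1.78 -0.28  0.68  0.66]
60 [-0.49  0.83  0.04  1.67 -0.05  0.63  0.61] [ 0.19  0.74  0.13  1.87 -0.17  0.54  1.48] [-0.2   0.7   0.14  1.78 -0.15  0.67  1.07]
90 [-0.44  0.83 -0.05  1.67  0.06  0.64  1.05] [ 0.27  0.74  0.02  1.86 -0.02  0.54  1.87] [-0.13  0.7   0.03  1.78 -0.03  0.67  1.49]
120 [-0.37  0.83 -0.15  1.67  0.18  0.65  1.48] [ 0.36  0.74 -0.11  1.86  0.14  0.56  2.25] [-0.05  0.69 -0.08  1.77  0.08  0.68  1.92]
-30 [-0.65  0.86  0.28  1.68 -0.35  0.65 -0.71] [ 0.03  0.78  0.35  1.88 -0.47  0.57  0.17] [-0.44  0.77  0.51  1.79 -0.54  0.72 -0.17]
-60 [-0.75  0.9   0.45  1.69 -0.56  0.69 -1.06] [-0.01  0.79  0.42  1.88 -0.55  0.59 -0.28] [-0.51  0.8   0.61  1.8  -0.65  0.76 -0.6 ]
```

```bash
cat >> h.py <<'E'
def Rz(a):
    t=np.deg2rad(a); return np.array([[np.cos(t),np.sin(t),0],[np.sin(t),-np.cos(t),0],[0,0,-1.]])
R60=Rz(60)
E
python3 - <<'E'
from h import *
import pickle
movep([598.9,238.1,150],R60)
c=camera("wrist"); pickle.dump(c,open("w1.pkl","wb")); cv2.imwrite("pics/w1.png",c["image"])
print(np.round(c["cam_to_world"],2)); s=read_state(); print(s["time"],s["eef_pos"])
print("expected px",px(c,[598.9,238.1,34]))
E
```

```text
[[ 5.0000e-01 -8.3000e-01 -2.5000e-01  5.3165e+02]
 [ 8.7000e-01  4.8000e-01  1.5000e-01  2.7793e+02]
 [ 0.0000e+00 -2.9000e-01  9.6000e-01  2.9345e+02]
 [ 0.0000e+00  0.0000e+00  0.0000e+00  1.0000e+00]]
2.15 [598.41412343 239.46094381 150.14032635]
expected px (np.float64(316.86997002432474), np.float64(198.1170721162416))
```

View pics/w1.png

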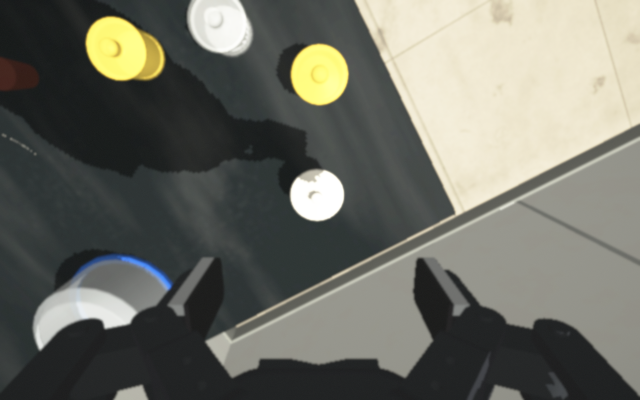

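The wrist view shows the white crucible with its lid knob centred at about (317,195). The prediction was (317,198), so they agree within 2 mm. The glass bottle at (218,22) and the yellow pieces are clear of the fingers.

Run:
```python
from h import *
import pickle
c=pickle.load(open("w1.pkl","rb")); im=c["image"]
m=np.zeros(im.shape[:2],np.uint8); roi=im[160:230,280:355]; 
m[160:230,280:355]=((roi.min(2)>105)).astype(np.uint8)
cn=max(cv2.findContours(m,0,2)[0],key=cv2.contourArea); (u,v),r=cv2.minEnclosingCircle(cn); print(u,v,r,cv2.boundingRect(cn))
w=pt(c,u,v,34); print("wrist",w, "diam mm",2*r/c["fx"]*(-(np.linalg.inv(c["cam_to_world"])@np.append(w,1))[2]))
p=np.round((w+np.array([598.9,238.1,34]))/2,1); print(p)
movel([p[0],p[1],70],R60); 
hit=movel([p[0],p[1],9],max_speed=60,guard=8); s=read_state(); print(hit,s["eef_pos"],s["ft_force"])
if not hit:
    clamp(); s=read_state(); print(s["finger_gap"],s["ft_force"],s["time"])
    if 25<s["finger_gap"]<50:
        movel([p[0],p[1],120],max_speed=80); wait(.2); s=read_state(); print(s["finger_gap"],s["eef_pos"],s["ft_force"],s["time"])
c=camera("wrist"); cv2.imwrite("pics/w2.png",c["image"])
```

```text
316.7962951660156 194.5 27.573484420776367 (290, 169, 55, 53)
wrist [596.16454172 239.60905824  34.        ] diam mm 45.59971382562535
[597.5 238.9  34. ]
False [597.73070559 238.99025752   9.37286534] [ 0.08431669 -0.52412142 -0.09516819]
36.796748082640896 [-2.00061438 -1.94588485  9.44264918] 4.5333
36.71980493765265 [597.415442   238.86175693 119.7310625 ] [ 0.04536061 -1.61828033 -0.64979223] 6.2667
```

View pics/w2.png

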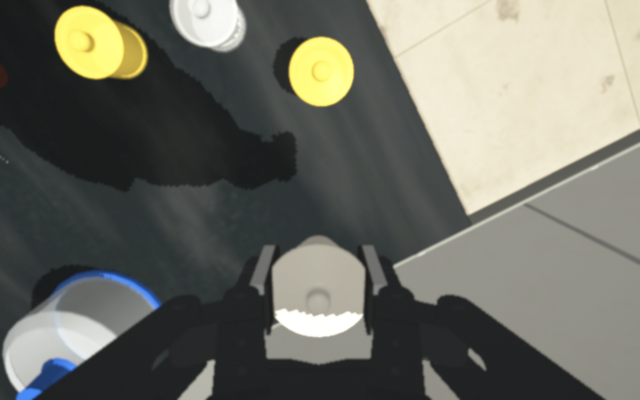

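The wrist picture shows the crucible held level between the pads, with its lid centred at about (319,280). The gap is 37 mm, which fits the rim/upper-body grip. Next I carry it over at a safe height and take a look at the dish before lowering.

Run:
```python
from h import *
import pickle
p=read_state()["eef_pos"]; movel([p[0],p[1],180])
movel([535.3,-211,180],max_speed=200)
for n in("wrist","top","scene"):
    c=camera(n); pickle.dump(c,open(f"{n}3.pkl","wb"))
    hsv=cv2.cvtColor(c["image"],cv2.COLOR_BGR2HSV)
    b=((hsv[...,0]>95)&(hsv[...,0]<125)&(hsv[...,1]>130)&(hsv[...,2]>60)).astype(np.uint8)
    if n=="wrist": w=c; wb=b
cv2.imwrite("pics/w3.png",np.hstack([w["image"],])); s=read_state(); print(s["eef_pos"],s["finger_gap"],s["ft_force"],s["time"])
cn=max(cv2.findContours(wb,0,2)[0],key=cv2.contourArea)
h=cv2.convexHull(cn)[:,0]
P=np.array([pt(w,u,v,18)[:2] for u,v in h if 3<u<636 and 3<v<396])
A=np.c_[2*P,np.ones(len(P))]; x=np.linalg.lstsq(A,(P**2).sum(1),rcond=None)[0]; print("circle",x[:2],np.sqrt(x[2]+x[0]**2+x[1]**2),len(P)); print(np.round(P[::3]))
```

```text
[ 535.41394867 -210.54422562  179.96536065] 36.60377654973574 [ 0.43750513 -0.37959403 -0.05460406] 9.4333
circle [ 534.23409941 -212.45270414] 72.972745847656 55
[[ 473. -172.]
 [ 483. -160.]
 [ 497. -150.]
 [ 518. -141.]
 [ 540. -140.]
 [ 559. -144.]
 [ 584. -160.]
 [ 596. -174.]
 [ 605. -197.]
 [ 607. -219.]
 [ 568. -277.]
 [ 539. -285.]
 [ 517. -284.]
 [ 502. -278.]
 [ 477. -257.]
 [ 467. -240.]
 [ 461. -214.]
 [ 464. -194.]
 [ 469. -178.]]
```

View pics/w3.png

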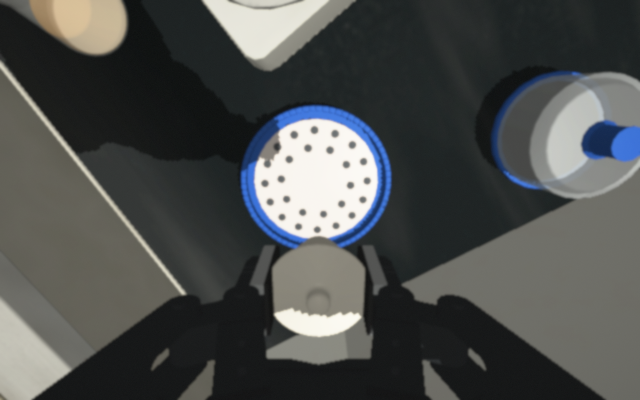

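The wrist view shows the dish ring centred at about (316,177), with a circle fit of radius 73 mm against a nominal 72. The plate is empty and the crucible is still level. Dish centre: (534.5, -212). I'll lower under guard.

Run:
```python
from h import *
x,y=534.5,-212
movel([x,y,50],max_speed=120); wait(.2); print(read_state()["ft_force"])
hit=movel([x,y,19],max_speed=15,guard=4); s=read_state(); print(hit,s["eef_pos"],s["ft_force"],s["time"])
open_gripper(); wait(.3); 
movel([x,y,150],max_speed=120)
c=camera("wrist"); im1=c["image"]; print(px(c,[x,y,46]))
s=read_state(); print(s["time"],s["finger_gap"],s["ft_force"])
cv2.imwrite("pics/w4.png",im1)
```

```text
[-0.83534158 -0.3621195   0.24407637]
True [ 534.5980576  -212.09022028   21.64209777] [-0.50725861  0.4402467   9.11634988] 12.55
(np.float64(318.28607480742573), np.float64(202.06001520552024))
14.6667 85.10529052265943 [ 0.57192183 -0.02704228 -0.76773243]
```

View pics/w4.png

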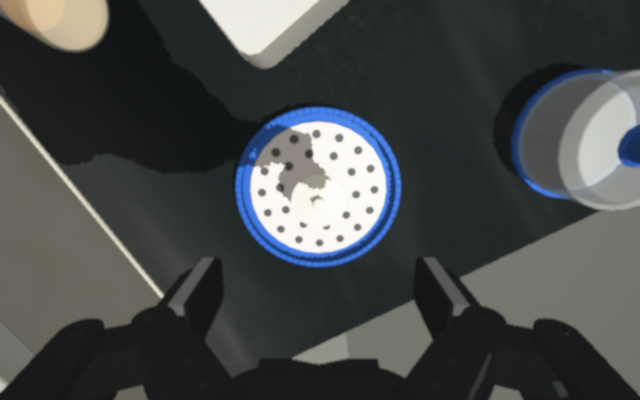

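The crucible stands upright on the plate, with its lid knob at (319,203) against a predicted (318,202), so it is well centred. Contact came at the expected height. Now the cover.

Run:
```python
from h import *
import pickle
movel([534.5,-212,200]); movel([607,6,200],max_speed=220)
c=camera("wrist"); pickle.dump(c,open("w5.pkl","wb")); cv2.imwrite("pics/w5.png",c["image"]); 
print("exp top",px(c,[607.4,5.7,87]))
hsv=cv2.cvtColor(c["image"],cv2.COLOR_BGR2HSV)
b=((hsv[...,0]>95)&(hsv[...,0]<125)&(hsv[...,1]>130)&(hsv[...,2]>60)).astype(np.uint8)
n,l,st,ce=cv2.connectedComponentsWithStats(b)
for i in range(1,n):
    if st[i,4]>60: print(st[i],ce[i],pt(c,*ce[i],80))
print(np.round(pt(c,320,200),1),read_state()["time"])
```

```text
exp top (np.float64(320.0280645980858), np.float64(198.01399333386505))
[270 121 102  38 523] [323.37858509 132.94646272] [563.9103436   33.94843838  80.        ]
[  37  151  144  131 5079] [105.62630439 214.77377437] [ 530.14714086 -161.54900526   80.        ]
[305 173  32  38 940] [320.15106383 191.57659574] [604.41794096   7.57829953  80.        ]
[608.8   4.8  87.1] 16.3917
```

View pics/w5.png

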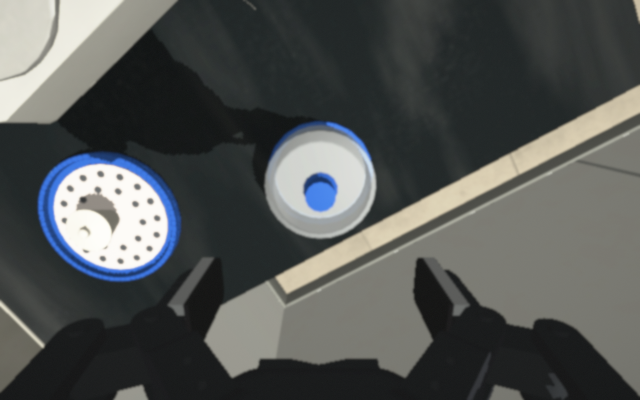

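The knob's top face is at about (320,195), against a predicted (320,198). The crucible still stands in the dish at (90,232). The bell top is flat, so the fingertips must stay above 62 mm.

Run:
```python
from h import *
x,y=606.3,6.3
movel([x,y,110],max_speed=150)
hit=movel([x,y,65],max_speed=50,guard=8); s=read_state(); print(hit,s["eef_pos"],s["ft_force"])
if not hit:
    clamp(); s=read_state(); print(s["finger_gap"],s["ft_force"],s["time"])
    if 18<s["finger_gap"]<30:
        movel([x,y,75],max_speed=40); wait(.2); print(read_state()["ft_force"],read_state()["finger_gap"])
        movel([x,y,165],max_speed=100); wait(.2); s=read_state(); print(s["finger_gap"],s["eef_pos"],s["ft_force"],s["torque"],s["time"])
a=camera("wrist")["image"]; b=camera("scene")["image"][100:300,200:520]
cv2.imwrite("pics/w6.png",np.hstack([a[:,100:540],cv2.resize(b,None,fx=1,fy=1).repeat(2,0)[:, :320]]))
```

```text
False [606.47807167   6.31536565  65.26585229] [ 0.09699946 -0.61435036 -0.47212665]
21.953811767250148 [-2.09423062 -0.5899701   5.88572296] 18.7917
[ 0.32393774 -0.44783947 -2.04376125] 22.064807675369774
22.35038971816596 [606.09654463   6.25764706 164.49354037] [-1.2386865  -0.35273729 -2.0278294 ] [ 0.0158085  -0.00243771  0.00302465] 20.6417
```

View pics/w6.png

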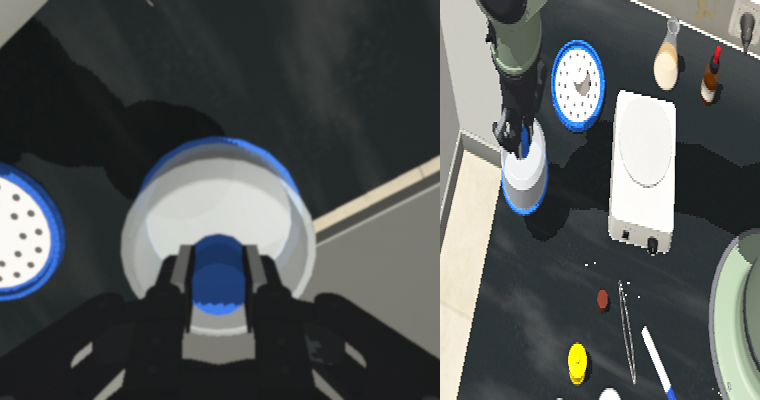

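The cover hangs from the knob between the pads. The foot ring looks symmetric about the image's centre column, and the crucible still stands in the dish (scene view, right panel, (580,82)). I'll check the level numerically, carry it over, and lower it.

Run:
```python
from h import *
import pickle
def chk(x,y,zf):
    c=camera("wrist"); hsv=cv2.cvtColor(c["image"],cv2.COLOR_BGR2HSV)
    b=((hsv[...,0]>95)&(hsv[...,0]<125)&(hsv[...,1]>130)&(hsv[...,2]>60)).astype(np.uint8)
    t=np.linspace(0,2*np.pi,200); E=np.array([px(c,[x+55*np.cos(k),y+55*np.sin(k),zf]) for k in t])
    col=b[:230,310:331]; print("foot top row: pred",E[:,1].min(),"pred if 4mm lower",min(px(c,[x+55*np.cos(k),y+55*np.sin(k),zf-4])[1] for k in t),"meas",[int(np.argmax(col[:,i])) for i in (0,10,20)])
    return c
s=read_state(); e=s["eef_pos"]; chk(e[0],e[1],e[2]-65.3)
movel([e[0],e[1],170]); movel([534.5,-212,170],max_speed=130); wait(.3)
s=read_state(); e=s["eef_pos"]; print(e,s["finger_gap"],s["ft_force"],s["time"]); c=chk(e[0],e[1],e[2]-65.3)
cv2.imwrite("pics/w7.png",c["image"]); d=camera("scene"); pickle.dump(d,open("s7.pkl","wb"))
```

```text
foot top row: pred 136.20696444984404 pred if 4mm lower 135.54601616627014 meas [136, 136, 137]
[ 534.55517987 -211.81185185  169.97746576] 22.412248595728343 [-0.34336531 -0.33607373 -2.11988468] 23.2583
foot top row: pred 136.1189381876622 pred if 4mm lower 135.4571565219586 meas [105, 105, 106]
```

View pics/w7.png

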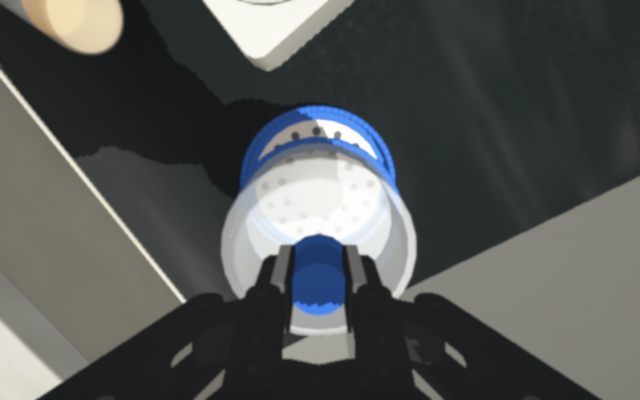

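The cover is level: its foot edge was measured at row 136 and predicted at 136.2. It sits centred over the dish in columns (both about 318). The second reading, row 105, is the dish's own ring. Now lower it under guard.

Run:
```python
from h import *
x,y=534.5,-212
movel([x,y,95],max_speed=80); wait(.2); print(read_state()["ft_force"],read_state()["finger_gap"])
hit=movel([x,y,74.5],max_speed=12,guard=4); s=read_state(); print(hit,s["eef_pos"],s["ft_force"],s["finger_gap"],s["time"])
a=camera("wrist"); cv2.imwrite("pics/w8.png",a["image"])
```

```text
[-0.32425644  0.15805196 -2.97321219] 22.211252501366527
True [ 534.48428476 -211.98083172   77.27032472] [-0.70034098  0.20636198  7.53903452] 22.526283362895505 25.9667
```

Contact came at 77.3 mm, exactly the height expected for the plate (landing on the rim would give about 83). Now release and check.

Run:
```python
from h import *
x,y=534.5,-212
open_gripper(); wait(.3); movel([x,y,200],max_speed=120); wait(.3)
c=camera("wrist"); im=c["image"]
print("pred knob top",px(c,[x,y,99]),"foot ctr",px(c,[x,y,12])); hsv=cv2.cvtColor(im,cv2.COLOR_BGR2HSV)
b=((hsv[...,0]>95)&(hsv[...,0]<125)&(hsv[...,1]>130)&(hsv[...,2]>60)).astype(np.uint8)
n,l,st,ce=cv2.connectedComponentsWithStats(b)
for i in range(1,n):
    if st[i,4]>60: print(st[i],ce[i])
u,v=px(c,[x,y,99]); print("knob top pt",pt(c,u,v)); s=read_state(); print(s["time"],s["finger_gap"],s["ft_force"])
t=camera("scene")["image"][100:340,220:400]
cv2.imwrite("pics/w9.png",np.hstack([im[:,140:500],cv2.resize(t,(300,400))]))
```

```text
pred knob top (np.float64(318.29550398400767), np.float64(202.83513858093713)) foot ctr (np.float64(318.33208619797375), np.float64(177.71668498539498))
[ 246  105  144  133 3597] [315.79788713 151.97553517]
[272 125  92  29 228] [318.74122807 133.98245614]
[303 178  32  39 997] [318.43430291 197.21564694]
knob top pt [ 534.0746392  -211.75336417  100.5643856 ]
28.475 85.5754782050159 [0.58780429 0.60774766 0.24733633]
```

View pics/w9.png

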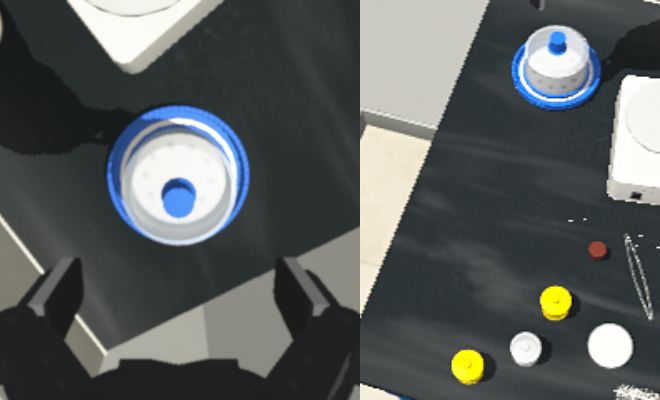

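The cover sits flat and centred inside the rim, with its knob top at about (318,201) in the full wrist frame against a predicted (318,203), at a height of about 99 mm. The bottle and the yellow pieces are unmoved and the gripper is clear. Handing in.

```bash
python3 -c "
from h import *
finish_job()"
```

```text
the job is handed in; nothing more can be done
```

The crucible now stands upright in the middle of the white plate, with the clear cover flat over it inside the dish's rim. I handed the job in at about 28.5 s of the 58 s allowed. Nothing reports a verdict, so this rests on my own checks.

- **Crucible:** I gripped it just below the lid's rim (jaw gap 37 mm). It touched the plate at 21.6 mm tool height, against 21.4 mm expected. After release its lid knob was within 1 px of the predicted spot.
- **Cover:** I carried it by the knob (jaw gap 22 mm) and it hung level. It touched down at 77.3 mm tool height, as expected for the plate; landing on the rim would have given about 83 mm. After release the knob was within about 2 px of the predicted spot. Its top read 100.6 mm by depth against 99 mm nominal, within the camera calibration.
- **Weighing bottle and yellow look-alikes:** I never went near them, and they looked unmoved in the last scene picture; I did not measure the bottle again.
- **Disagreements:**
    - The camera views differed by up to about 3 mm on the crucible and dish positions; I averaged them.
    - One reading of the cover's foot edge over the dish caught the dish's own ring instead, so I ignored it.
    - Through the clear cover I could not clearly see the crucible in the final pictures. Its final position rests on the check before covering and on the cover landing at the right height.

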